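# Fit the kiln relay, then hold the control-box cover at its balance point

## Task

The jewellery kiln's control box stands open on the bench: plug the new white relay fully home, level, into the empty keyed socket in the box, orange button towards the hinge, and let go of it. Then take the blue cover by its bow handle, swing it up off its rear stops to its balance point, leaning a little back past upright, where it tends to fall neither shut nor back, and finish still holding it steady there, so that I can work on the rear of its temperature controller with both hands. Do not let the cover fall shut, and leave the burnt relay, charcoal block, ingot mould and crucible where they are.

Things in the scene. Friction and masses are not known exactly. Their poses are not given: they have to be found in the camera images.
- relay_mid (a point): New relay, loose, upright on the bench: white shell 36 (x) x 28 (y) x 46 mm tall on a black plug foot 26 x 20 x 12 mm (lower edge bevelled); 58 mm tall in all, about 90 g. Key rib on the foot's +x end; orange button on top at that same end. Point: centre of the shell's outline, 29 mm above the underside; z up. Grip across the 28 mm width, fingers closing along y.
- socket (a point): Mouth centre of the empty black socket (as wide as the relay) in the box, 33 mm above the bench; axes as ctrl_box. Well 14 mm deep, 1 mm wider than the foot all round; key notch and orange mark at +x (hinge side). The relay goes in with its axes along these, straight above; fully home, its shell rests on the mouth and relay_mid is 17 mm above this point. Nothing taller than the mouth within 65 mm.
- ctrl_box: Grey steel control box, fixed, open on top: 140 (x) x 220 (y) x 90 mm high. Origin at the centre of its underside; x from its front wall (robot's side) to its hinge wall, y along the hinge, z up.
- hinge (a point): Middle of the cover's hinge line, at the top of the box's +x wall, 90 mm above the bench; the hinge runs along the box's y. Axes as ctrl_box; they do not turn with the cover.
- cover (a joint): Angle of the blue steel cover (140 x 220 x 3 mm, about 0.75 kg) about the hinge, rad: 0 shut, 1.57 upright, 2.20 leaning back on its stops, as at the start. Balance point 1.76 (back of upright, as the controller inside it, 55 mm deep on the +y half, weighs it inwards): below that it falls shut, above it falls back. The hinge is almost free: hardly any friction.
- handle (a point): Centre of the cover's bow-handle bar: round, 10 mm thick, along the box's y, 90 mm clear between its legs, 36 mm beyond the cover's free edge. At cover angle a it lies 176 mm x (-cos a) along the box's x from the hinge and 176 mm x (sin a) above it. It turns with the cover; being round it turns in fingers that pinch it from above, closing along the box's x.
- old_relay: Bystander: burnt relay, dark brown, same shape as the new one, upright on the bench about 110 mm from it. Origin at the centre of its underside.
- charcoal: Bystander: black charcoal soldering block 60 x 100 x 30 mm. Origin at the centre of its underside.
- ingot_mould: Bystander: black steel ingot mould about 280 x 40 x 24 mm with a handle towards -x. Origin on its underside.
- crucible: Bystander: clay crucible 88 mm across and 34 mm high with a wire and wood handle reaching 215 mm towards -x. Origin at the centre of the bowl's underside.
There are look-alikes about, which are no part of the job. Of the things that look like the part that bears relay_mid, take the one that is farthest to the robot's left at the start.

How it is judged:
On the way:
1. the new relay is fully home in the socket, level, and let go (horizontal distance between relay_mid and socket below 0.004 m and z of relay_mid in the frame of socket below 0.0195 m and angle between relay_mid's own z axis and vertical below 0.06 rad and contact force between the fingers and relay below 0.1 N), for 0.2 s.
At the end, for the whole second after the job is handed in: The relay is fully home in its socket (within 2.5 mm of full depth and 4 mm sideways, tilted under 0.06 rad) and released; the cover stands still within 0.08 rad of its balance angle of 1.76 rad, touched by the fingers, with none of the loose things propping it (horizontal distance between relay_mid and socket below 0.004 m and z of relay_mid in the frame of socket below 0.0195 m and angle between relay_mid's own z axis and vertical below 0.06 rad and contact force between the arm and relay below 0.2 N and value of joint cover between 1.68 and 1.84 rad and velocity of joint cover between -0.1 and 0.1 rad/s and contact force between the fingers and cover above 0.3 N and contact force between cover and relay below 0.1 N and contact force between cover and old_relay below 0.1 N and contact force between cover and charcoal below 0.1 N and contact force between cover and ingot_mould below 0.1 N and contact force between cover and crucible below 0.1 N); the arm keeps its last pose, push and grip.
It fails at once if the cover fell or was swung towards shut (below 1.2 rad) (value of joint cover below 1.2 rad).
It fails at once if the burnt relay was moved more than 30 mm (distance of old_relay from where it was at the start of the episode above 0.03 m).
It fails at once if the charcoal block was moved more than 30 mm (distance of charcoal from where it was at the start of the episode above 0.03 m).
It fails at once if the ingot mould was moved more than 30 mm (distance of ingot_mould from where it was at the start of the episode above 0.03 m).
It fails at once if the crucible was moved more than 30 mm (distance of crucible from where it was at the start of the episode above 0.03 m).
It also fails if it takes over 64 s, if anything falls off the work surface, if the arm or the gripper's body presses on something with over 40 N, if the wrist force passes 120 N, or if a joint passes its speed limit or range.

## Robot

A 6-joint arm with a two-finger parallel gripper is mounted at the origin on the work surface. World frame = base frame: x ahead of the robot, y to its left, z up, the work surface at z = 0. Lengths are in m, angles in rad, forces in N, time in s.
With the tool pointing down it reaches from about 0.325 to 0.9 m from the base axis. Payload 6.1 kg.
Tool frame: the origin (TCP) lies midway between the tips of the shut fingers; the grasp point (between the pads) lies 19 mm behind it (pinch_z is the distance from the TCP to the grasp point, in m); z points along the fingers, y is the line along which they close (so a half turn about z gives the same grasp; the last joint's range is limited). The gripper opens to 85 mm and grips with 20 to 120 N. Pads are 22 mm wide; open, the fingers measure 114 mm over their backs; the gripper's body (76 mm by 85 mm) begins 54 mm behind the grasp point. The pads swing forward as they close: fully open they stand 13 mm farther back than shut.
Start: joints at [-1.39, 0.22, 1.526, -0, 1.395, -0.126], TCP at [0.189, -0.596, 0.2] pointing down, gripper open.
Joint ranges: [-2.98, 2.98], [-0.91, 2.08], [0.09, 2.57], [-1.24, 4.39], [0.2, 2.65], [-2.68, 2.68]. Speed limits (rad/s): [2.57, 2.57, 3.01, 3.14, 3.14, 3.14].

## Interface

Orientations are given as [roll, pitch, yaw] about the fixed x, y, z axes, in that order (R = Rz(yaw) Ry(pitch) Rx(roll)).
In Python, from cell import read_state, grab_frame, calibration, hand_in, pinch_z gives the robot as it stands.
- The arm moves only by the shell command python3 -m inch 'ROWS' [FORCE]. ROWS is JSON, a list of rows, each an object with "delta_pos": the shift along the world's x, y, z scaled (see below), a list of three; "turn": the turn, a rotation vector about the world's x, y, z scaled (see below), a list of three; "jaw": the opening, from 0 (shut) to 1 (fully open). A call has 1 to 20 rows; each row is the pose to reach, as a shift and turn from the pose commanded when the call began; what a row does not reach only later rows make up. The controller multiplies each number of a shift by 8 cm and each number of a turn by 60 degrees. A row lasts 1/12 s, in which the tool goes at most 41.7 mm and 7.16 degrees, less where a joint would pass 70% of its speed; a pose out of reach is approached as far as the arm can. A call with a number of a shift or a turn outside -1 to 1 is refused whole. A call with a gripper value outside its range is refused whole. The fingers move at their own pace and stop on an object; FORCE is the grip in N (left out, the last holds). Time passes only in rows, so rows that repeat a pose let the fingers close. It gives the time, the measured TCP pose, the force, the opening and the grip force at its end, in the units of the state.
- read_state(): the state, without advancing time (a new reading comes with each control period).
- grab_frame(name): name is "side" or "top" or "wrist"; returns the picture (384x512x3 uint8, red, green, blue); there is no depth.
- calibration(name): a dict with "K" (3x3 intrinsics, pixels), "rvec" (rotation vector, rad) and "tvec" (3), from world to camera coordinates, as OpenCV has them. Camera axes: x right, y down, z forward; pixel columns grow to the right and rows downward; lengths in m; the calibration is good to about 2 mm. The wrist camera is an equidistant fisheye: a pixel r from the principal point sees the ray r / f radians off the axis. A picture is of the moment at which its call begins: read the wrist's pose just before it. calibration takes no time and is no camera call; for the wrist camera it gives the pose at the moment of the call.
- hand_in(): hands the job in; it is judged then, once.
The state is a dict: "time": time; "joint_pos": joint angles; "joint_velocities": joint speeds; "tau": joint torques, N m; "position": TCP position; "orientation": TCP orientation; "ft_force": force on the tool from outside, world axes, zero at the start; "torque": the same for the moment, N m; "finger_gap": finger opening in m; "grasp_force": force on a finger pad.
Only numpy, scipy, OpenCV 4.12 (cv2) and the standard library are available. Lean on these libraries where they do the work, as an engineer would, in place of code of your own. Each camera call takes 0.05 s, during which the arm holds its last target. There are 200 camera calls.

## Working session

There is one attempt and no reset: what is moved stays moved. The work goes in short steps, Python scripts to look and compute and a shell command to move; the robot and the scene stay as the last step left them, time stands still between calls to the robot, and variables do not carry over. Pictures are saved under pics/ and viewed, at most 10 in all, crops included, and the job is handed in when it is done.

```bash
mkdir -p pics; cat > h.py <<'E'
import numpy as np, cv2
from cell import *
def save(n,f): cv2.imwrite(f'pics/{f}.png',cv2.cvtColor(n,cv2.COLOR_RGB2BGR))
def ray(cam,px,cal=None):
    c=cal or calibration(cam);K=np.array(c['K'],float);R=cv2.Rodrigues(np.array(c['rvec'],float))[0];t=np.array(c['tvec'],float).ravel()
    if cam=='wrist':
        v=np.array([(px[0]-K[0,2])/K[0,0],(px[1]-K[1,2])/K[1,1]]);r=np.linalg.norm(v)+1e-12
        d=np.r_[v/r*np.sin(r),np.cos(r)]
    else: d=np.linalg.inv(K)@[px[0],px[1],1]
    return -R.T@t, R.T@d
def onz(cam,px,z,cal=None):
    o,d=ray(cam,px,cal);return o+d*(z-o[2])/d[2]
def proj(cam,P,cal=None):
    c=cal or calibration(cam);K=np.array(c['K'],float);R=cv2.Rodrigues(np.array(c['rvec'],float))[0];t=np.array(c['tvec'],float).ravel()
    p=R@np.array(P,float)+t
    if cam=='wrist':
        th=np.arctan2(np.hypot(p[0],p[1]),p[2]);u=p[:2]/np.hypot(p[0],p[1])*th
        return K[:2,:2].diagonal()*u+K[:2,2]
    return (K@(p/p[2]))[:2]
E
python3 - <<'E'
from h import *
t=grab_frame('top');s=grab_frame('side');save(t,'t0');save(s,'s0')
save(cv2.resize(np.vstack([t,s]),None,fx=.78,fy=.78),'x0')
for c in('top','side'):
    o,d=ray(c,(256,192));print(c,o,d,calibration(c)['K'])
print(read_state(),pinch_z)
E
```

```text
top [ 0.24223441 -0.00718398  1.37152071] [ 0.17532626 -0.00493853 -0.98451349] [[460.54948146   0.         254.98283934]
 [  0.         460.54948146 189.66852833]
 [  0.           0.           1.        ]]
side [ 0.44935013 -0.93757786  0.95240643] [ 0.0171203   0.73922922 -0.67324043] [[416.73259303   0.         256.49314387]
 [  0.         416.73259303 192.85590791]
 [  0.           0.           1.        ]]
{'time': 0.1, 'joint_pos': array([-1.39011942e+00,  2.21131217e-01,  1.52752968e+00, -2.42134091e-05,
        1.39469317e+00, -1.26121104e-01]), 'joint_velocities': array([ 0.00069447, -0.00021371, -0.00025374,  0.00096206, -0.00019372,
       -0.00010736]), 'tau': array([ 3.28069791e-04, -4.98243356e+01, -3.90546405e+01, -2.57909196e-04,
        5.72315170e-03, -6.89871968e-06]), 'position': array([ 0.18861941, -0.59521705,  0.19880117]), 'orientation': array([-3.13984224e+00, -1.97920088e-04,  3.06802100e-01]), 'ft_force': array([ 0.42008849,  0.28219272, -0.27798119]), 'torque': array([ 0.01085802, -0.06436872, -0.02638422]), 'grasp_force': 0.0, 'finger_gap': 0.08537563865170598} 0.0187
```

View pics/t0.png

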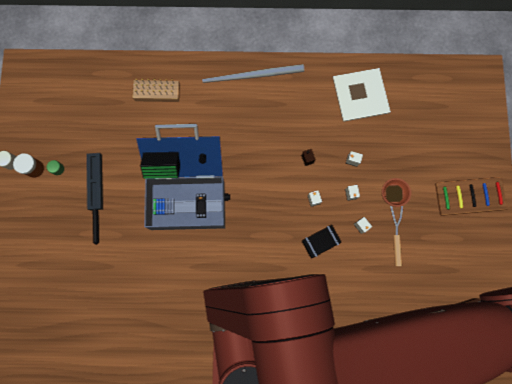

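View pics/s0.png

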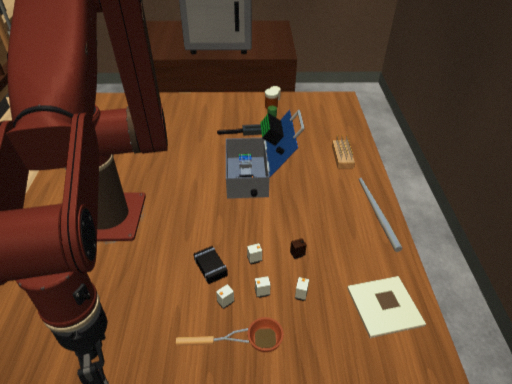

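The top view has image up = +x and image left = +y. Four white relays are visible, at top pixels (316,198), (353,192), (355,158) and (364,225). The one at (316,198) is leftmost (largest y), and in the side view it is (255,253). The burnt one is at (308,157). The socket is near (201,206), the blue cover near (180,157) and the handle bar near (176,126). I'll confirm with an enlarged crop and measure.

```bash
python3 - <<'E'
from h import *
t=cv2.cvtColor(cv2.imread('pics/t0.png'),cv2.COLOR_BGR2RGB);s=cv2.cvtColor(cv2.imread('pics/s0.png'),cv2.COLOR_BGR2RGB)
a=cv2.resize(t[150:250,120:250],(780,600)) ;
c1=cv2.resize(t[180:216,296:336],(400,360),interpolation=cv2.INTER_CUBIC);c2=cv2.resize(s[236:272,235:275],(400,360),interpolation=cv2.INTER_CUBIC)
c3=cv2.resize(t[172:236,140:230],(400,240*400//400),interpolation=cv2.INTER_CUBIC);c4=cv2.resize(s[135:200,220:275],(400,240),interpolation=cv2.INTER_CUBIC)
save(np.vstack([np.hstack([c1,c2]),np.hstack([c3,c4])]),'crop1')
for n,im in(('top',t),('side',s)):
    m=(im.min(2)>120).astype(np.uint8)
    N,l,st,ce=cv2.connectedComponentsWithStats(m)
    for i in range(1,N):
        if 60<st[i,4]<600: print(n,st[i],ce[i].round(1),onz(n,ce[i],.045).round(3))
for p in((147,179),(224,179),(146,228),(225,227)): print('box',onz('top',p,.09).round(3))
print('socket',onz('top',(201,206),.033).round(3))
for p in((158,127),(196,125)): print('handle',onz('top',p,.09+.176*np.sin(2.2)).round(3))
E
```

```text
top [232  22  36  29 446] [248.7  37.7] [0.967 0.015 0.045]
top [264  27  14  14  75] [269.3  34.2] [ 0.979 -0.05   0.045]
top [402  35  14  12  61] [408.6  40.5] [ 0.964 -0.484  0.045]
top [ 13  38  23  11 116] [23.  44.5] [0.934 0.714 0.045]
top [202  65 102  17 486] [258.1  72.7] [ 0.851 -0.016  0.045]
top [155 124  42  16 140] [173.7 126.3] [0.676 0.235 0.045]
top [  0 151  11  15 143] [  4.5 157.9] [0.571 0.731 0.045]
top [349 151  14  12 117] [355.4 156.8] [ 0.589 -0.308  0.045]
top [ 13 153  21  21 328] [ 22.9 162.9] [0.557 0.675 0.045]
top [348 185  12  13 120] [353.5 190.9] [ 0.485 -0.299  0.045]
top [309 190  13  15 121] [315.2 197.3] [ 0.465 -0.187  0.045]
top [175 200  20  12 209] [184.4 206.2] [0.434 0.194 0.045]
top [207 200  15  12 157] [213.7 205.2] [0.438 0.109 0.045]
top [392 209  11  45  87] [397.4 229.4] [ 0.374 -0.423  0.045]
top [357 217  15  15 126] [364.  224.1] [ 0.388 -0.327  0.045]
side [265  86  15  10 107] [272.3  90.8] [0.557 0.721 0.045]
side [360 178  41  69 344] [381.6 216.7] [ 0.853 -0.058  0.045]
side [247 243  15  11 103] [254.  248.4] [ 0.462 -0.177  0.045]
side [255 276  15  12 125] [262.4 281.6] [ 0.483 -0.29   0.045]
side [296 277  13  14 125] [302.1 284. ] [ 0.586 -0.299  0.045]
side [217 284  16  15 133] [224.6 291.1] [ 0.385 -0.317  0.045]
side [214 328  35  14  96] [232.5 336.1] [ 0.408 -0.442  0.045]
box [0.504 0.296 0.09 ]
box [0.507 0.078 0.09 ]
box [0.365 0.291 0.09 ]
box [0.37  0.072 0.09 ]
socket [0.437 0.147 0.033]
handle [0.612 0.242 0.232]
handle [0.619 0.144 0.232]
```

View pics/crop1.png

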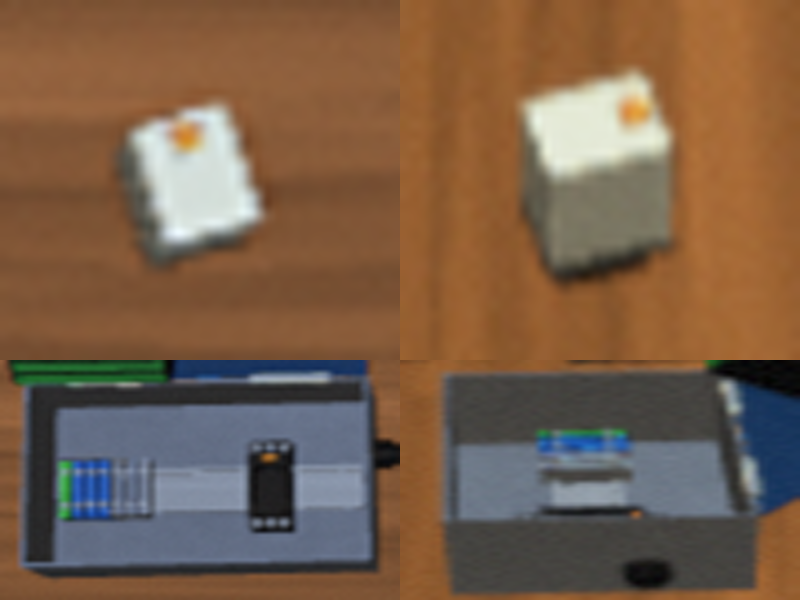

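The enlarged crop confirms it. The chosen relay (top px (315.5,197)) is the leftmost of the four white ones, with its orange button at the +x end and a yaw of about +16°. The socket is the black block with an orange mark, at about px (201,205). I'll move above the relay.

```bash
for i in 1 2 3 4 5 6; do python3 -m inch '[{"delta_pos":[0.57,0.85,0],"turn":[0,0,0],"jaw":1},{"delta_pos":[0.57,0.85,0],"turn":[0,0,0],"jaw":1},{"delta_pos":[0.57,0.85,0],"turn":[0,0,0],"jaw":1}]' | tail -n 12; done
python3 -m inch '[{"delta_pos":[0,0,0],"turn":[0,0,0],"jaw":1},{"delta_pos":[0,0,0],"turn":[0,0,0],"jaw":1}]'
python3 - <<'E'
from h import *
print(onz('top',(315.5,197.2),.058))
c=calibration('wrist');w=grab_frame('wrist');save(w,'w1');np.save('w1.npy',c,allow_pickle=True)
s=read_state();print(s['time'],s['position'],s['orientation'],c['K'])
E
```

```text
time: 0.35
position: [0.2374, -0.5223, 0.1983]
orientation: [-3.137, -0.003, 0.31]
ft_force: [0.6, -1.0, -0.1]
finger_gap: 0.0857
grasp_force: 0.0
time: 0.6
position: [0.283, -0.4545, 0.199]
orientation: [-3.138, -0.002, 0.311]
ft_force: [0.6, -1.0, 0.1]
finger_gap: 0.0851
grasp_force: 0.0
time: 0.85
position: [0.3283, -0.3869, 0.1993]
orientation: [-3.139, -0.002, 0.311]
ft_force: [0.5, -0.5, 0.4]
finger_gap: 0.0851
grasp_force: 0.0
time: 1.1
position: [0.3738, -0.3192, 0.1995]
orientation: [-3.139, -0.002, 0.311]
ft_force: [0.6, -0.1, -0.2]
finger_gap: 0.0854
grasp_force: 0.0
time: 1.35
position: [0.4192, -0.2515, 0.1996]
orientation: [-3.14, -0.002, 0.312]
ft_force: [-0.2, 0.3, -0.1]
finger_gap: 0.0857
grasp_force: 0.0
time: 1.6
position: [0.4648, -0.1837, 0.1997]
orientation: [-3.14, -0.002, 0.312]
ft_force: [0.1, 0.4, -0.8]
finger_gap: 0.0855
grasp_force: 0.0
time: 1.77
position: [0.462, -0.1886, 0.1995]
orientation: [3.141, 0.001, 0.308]
ft_force: [-0.9, -0.7, 0.4]
finger_gap: 0.0853
grasp_force: 0.0
[ 0.46306001 -0.18605986  0.058     ]
1.8167 [ 0.46176119 -0.18899882  0.19958289] [3.14143051e+00 7.85849061e-04 3.06310909e-01] [[297.31863964   0.         251.85746308]
 [  0.         297.31863964 196.01820637]
 [  0.           0.           1.        ]]
```

View pics/w1.png

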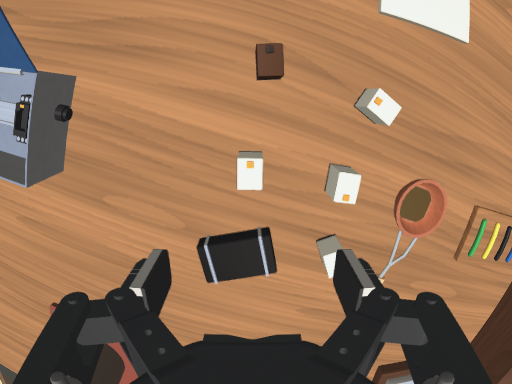

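The wrist view shows the chosen relay's top at about (250,175), nearly aligned with the jaws, with its button at (250,164). I'll measure the top face and its yaw.

```bash
python3 - <<'E'
from h import *
c=np.load('w1.npy',allow_pickle=True).item();w=cv2.cvtColor(cv2.imread('pics/w1.png'),cv2.COLOR_BGR2RGB)
m=((w.min(2)>175)|((w[...,0]>200)&(w[...,2]<120)&(w[...,1]>90))).astype(np.uint8);k=np.zeros_like(m);k[148:200,228:272]=1;m&=k
m=cv2.morphologyEx(m,cv2.MORPH_CLOSE,np.ones((5,5)))
N,l,st,ce=cv2.connectedComponentsWithStats(m);i=1+st[1:,4].argmax();print(st[i],ce[i])
cn=cv2.findContours((l==i).astype(np.uint8),0,1)[0][0][:,0]
P=np.array([onz('wrist',p,.058,c)[:2] for p in cn])
r=cv2.minAreaRect((P*1000).astype(np.float32));print(r)
E
```

```text
[237 158  26  32 805] [249.1689441  173.47826087]
((462.4535217285156, -186.70062255859375), (35.09153366088867, 27.234111785888672), 16.962738037109375)
```

```bash

python3 -m inch '[{"delta_pos":[0.01,0.025,-0.5],"turn":[0,0,-0.01],"jaw":0.7},{"delta_pos":[0.01,0.025,-0.95],"turn":[0,0,-0.01],"jaw":0.7},{"delta_pos":[0.01,0.025,-0.95],"turn":[0,0,-0.01],"jaw":0.7}]' | tail -n 12
python3 -m inch '[{"delta_pos":[0,0,-0.4],"turn":[0,0,0],"jaw":0.7},{"delta_pos":[0,0,-0.8],"turn":[0,0,0],"jaw":0.7},{"delta_pos":[0,0,-0.8],"turn":[0,0,0],"jaw":0.7}]' | tail -n 12
python3 -m inch '[{"delta_pos":[0,0,-0.25],"turn":[0,0,0],"jaw":0.7},{"delta_pos":[0,0,-0.5],"turn":[0,0,0],"jaw":0.7},{"delta_pos":[0,0,-0.5],"turn":[0,0,0],"jaw":0.7},{"delta_pos":[0,0,-0.5],"turn":[0,0,0],"jaw":0.7}]' 
python3 -m inch '[{"delta_pos":[0,0,0],"turn":[0,0,0],"jaw":0.2},{"delta_pos":[0,0,0],"turn":[0,0,0],"jaw":0.2},{"delta_pos":[0,0,0],"turn":[0,0,0],"jaw":0.2},{"delta_pos":[0,0,0],"turn":[0,0,0],"jaw":0.2},{"delta_pos":[0,0,0],"turn":[0,0,0],"jaw":0.2},{"delta_pos":[0,0,0],"turn":[0,0,0],"jaw":0.2}]' 40
```

```text
time: 2.07
position: [0.4577, -0.1847, 0.1168]
orientation: [-3.133, 0.008, 0.294]
ft_force: [-1.4, 1.0, -1.7]
finger_gap: 0.0601
grasp_force: 0.0
time: 2.32
position: [0.459, -0.1849, 0.0555]
orientation: [-3.135, 0.006, 0.295]
ft_force: [-1.5, 1.3, -1.4]
finger_gap: 0.0597
grasp_force: 0.0
time: 2.65
position: [0.463, -0.1866, 0.0211]
orientation: [-3.141, 0.001, 0.295]
ft_force: [0.4, -1.1, 0.7]
finger_gap: 0.0599
grasp_force: 0.0
time: 3.15
position: [0.4647, -0.1867, 0.022]
orientation: [3.139, -0.002, 0.297]
ft_force: [-1.1, 0.3, 7.2]
finger_gap: 0.0263
grasp_force: 39.1
```

```bash

python3 -m inch '[{"delta_pos":[0,0,0.3],"turn":[0,0,0],"jaw":0.2},{"delta_pos":[0,0,0.7],"turn":[0,0,0],"jaw":0.2},{"delta_pos":[0,0,1],"turn":[0,0,0],"jaw":0.2},{"delta_pos":[0,0,1],"turn":[0,0,0],"jaw":0.2}]' | tail -n 12
python3 -m inch '[{"delta_pos":[0,0,0.5],"turn":[0,0,-0.1],"jaw":0.2},{"delta_pos":[0,0,1],"turn":[0,0,-0.2],"jaw":0.2},{"delta_pos":[0,0,1],"turn":[0,0,-0.265],"jaw":0.2},{"delta_pos":[0,0,1],"turn":[0,0,-0.265],"jaw":0.2}]' | tail -n 12
for i in 1 2 3; do python3 -m inch '[{"delta_pos":[-0.06,0.4,0],"turn":[0,0,0],"jaw":0.2},{"delta_pos":[-0.12,0.8,0],"turn":[0,0,0],"jaw":0.2},{"delta_pos":[-0.12,1,0],"turn":[0,0,0],"jaw":0.2},{"delta_pos":[-0.12,1,0],"turn":[0,0,0],"jaw":0.2}]' | grep -E 'pos|grasp'; done
python3 -m inch '[{"delta_pos":[0,0,0],"turn":[0,0,0],"jaw":0.2},{"delta_pos":[0,0,0],"turn":[0,0,0],"jaw":0.2},{"delta_pos":[0,0,0],"turn":[0,0,0],"jaw":0.2}]'
python3 - <<'E'
from h import *
c=calibration('wrist');w=grab_frame('wrist');save(w,'w2');np.save('w2.npy',c,allow_pickle=True)
save(grab_frame('side'),'s2')
s=read_state();print(s['time'],s['position'],s['orientation'])
E
```

```text
time: 3.48
position: [0.467, -0.188, 0.1064]
orientation: [3.134, -0.007, 0.297]
ft_force: [2.2, -0.7, -0.2]
finger_gap: 0.0266
grasp_force: 40.1
time: 3.82
position: [0.4649, -0.1868, 0.1829]
orientation: [3.138, -0.005, 0.017]
ft_force: [-0.4, -0.1, -2.2]
finger_gap: 0.0262
grasp_force: 40.1
position: [0.4518, -0.1025, 0.1777]
grasp_force: 40.2
position: [0.4428, -0.0235, 0.1783]
grasp_force: 40.2
position: [0.4337, 0.0557, 0.1787]
grasp_force: 40.3
time: 5.07
position: [0.4344, 0.0529, 0.1794]
orientation: [3.141, 0.001, 0.018]
ft_force: [0.4, -0.1, -1.5]
finger_gap: 0.0262
grasp_force: 40.3
5.1667 [0.43445557 0.05310186 0.17960449] [3.14130110e+00 3.59272012e-04 1.75122826e-02]
```

View pics/w2.png

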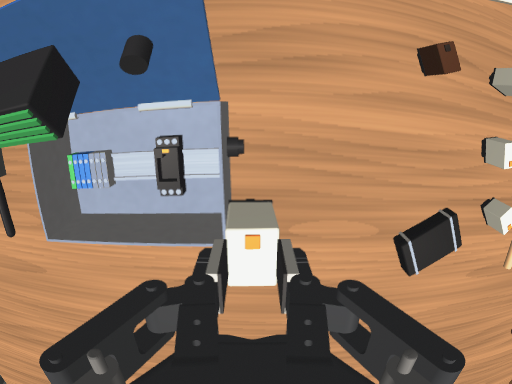

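The held relay's top face spans about (226–278, 233–284), and the socket is at about (170,165) with its orange mark at (166,151). I'll enlarge the socket and the held relay and compute both positions.

```bash
python3 - <<'E'
from h import *
c=np.load('w2.npy',allow_pickle=True).item();w=cv2.cvtColor(cv2.imread('pics/w2.png'),cv2.COLOR_BGR2RGB)
a=cv2.resize(w[125:205,140:200],(450,600),interpolation=cv2.INTER_CUBIC);b=cv2.resize(w[195:295,215:290],(345,460),interpolation=cv2.INTER_CUBIC)
o=np.zeros((600,800,3),np.uint8);o[:,:450]=a;o[:460,452:797]=b;save(o,'crop2')
m=((w.min(2)>190)|((w[...,0]>200)&(w[...,2]<120)&(w[...,1]>90))).astype(np.uint8);k=np.zeros_like(m);k[220:300,215:290]=1;m&=k
m=cv2.morphologyEx(m,cv2.MORPH_CLOSE,np.ones((5,5)))
N,l,st,ce=cv2.connectedComponentsWithStats(m);i=1+st[1:,4].argmax();print(st[i])
cn=cv2.findContours((l==i).astype(np.uint8),0,1)[0][0][:,0]
P=np.array([onz('wrist',p,.1795+.036,c)[:2] for p in cn]);print(cv2.minAreaRect((P*1000).astype(np.float32)))
m=(w.max(2)<60).astype(np.uint8);k=np.zeros_like(m);k[125:205,140:200]=1;m&=k
N,l,st,ce=cv2.connectedComponentsWithStats(m);i=1+st[1:,4].argmax();print(st[i],ce[i])
cn=cv2.findContours((l==i).astype(np.uint8),0,1)[0][0][:,0]
P=np.array([onz('wrist',p,.033,c)[:2] for p in cn]);print(cv2.minAreaRect((P*1000).astype(np.float32)))
for p in((48,239),(230,243),(220,101)): print(onz('wrist',p,.09,c))
E
```

```text
[ 225  228   54   59 2862]
((432.6279296875, 51.65065002441406), (35.86917495727539, 27.325769424438477), 2.152650833129883)
[156 135  30  59 296] [179.05743243 161.69932432]
((443.53594970703125, 143.44712829589844), (66.6376724243164, 30.552562713623047), 2.729966878890991)
[0.36889735 0.29237174 0.09      ]
[0.37773784 0.07223    0.09      ]
[0.51383931 0.08101606 0.09      ]
```

View pics/crop2.png

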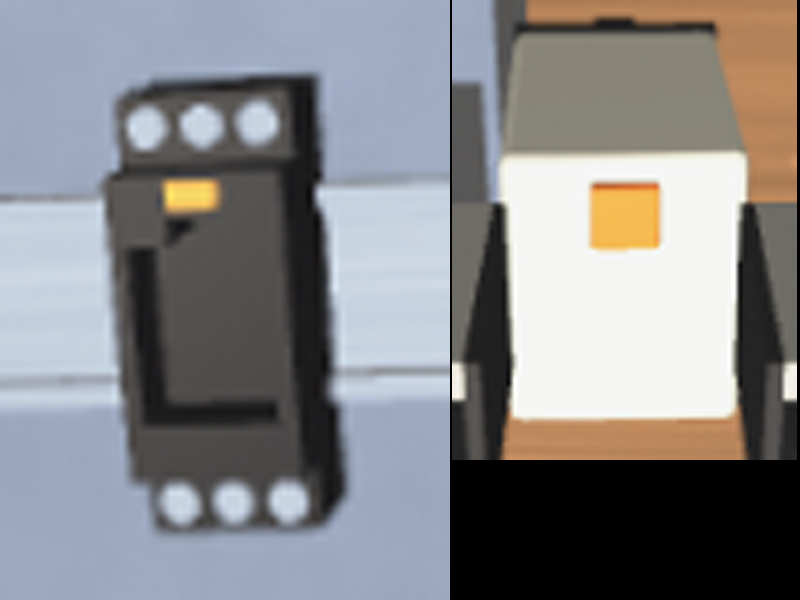

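```bash
python3 - <<'E'
from h import *
c=np.load('w2.npy',allow_pickle=True).item()
f=lambda u,v:onz('wrist',(140+(u+.5)/7.5-.5,125+(v+.5)/7.5-.5),.033,c)[:2]*1000
Q=np.array([f(*p) for p in((107,172),(285,168),(135,482),(308,474))]);print(Q.round(1),Q.mean(0))
print('dims',np.linalg.norm(Q[0]-Q[1]),np.linalg.norm(Q[0]-Q[2]),'yaw',np.degrees(np.arctan2(-(Q[0]-Q[1])[0],(Q[0]-Q[1])[1])),np.degrees(np.arctan2((Q[0]-Q[2])[1],(Q[0]-Q[2])[0])))
print('well left',f(128,250),f(148,425),'bottom',f(278,420))
g=lambda u,v:onz('wrist',(215+(u+.5)/4.6-.5,195+(v+.5)/4.6-.5),.2155,c)[:2]*1000
G=np.array([g(*p) for p in((501-452,153),(745-452,153),(513-452,418),(735-452,416))]);print(G.round(1),G.mean(0))
print('dims',np.linalg.norm(G[0]-G[1]),np.linalg.norm(G[0]-G[2]))
print(read_state()['position'])
E
```

```text
[[463.9 162.4]
 [464.1 134.4]
 [415.4 160.9]
 [417.  132.8]] [440.10390792 147.60576305]
dims 27.981679959547137 48.543730875670796 yaw 0.5285102147044785 1.763295456302813
well left [451.90403793 159.61227158] [424.53810516 158.06793033] bottom [425.52492011 137.09425995]
[[450.5  65.6]
 [451.   38.6]
 [414.8  64.8]
 [415.6  37.8]] [432.96435758  51.6798855 ]
dims 26.957694465819994 35.64698417844376
[0.43445557 0.05310186 0.17960449]
```

The socket mouth is at about (439.9, 147.6) mm and the held relay at (433.0, 51.7) mm in the same camera. I'll move over it, drop to just above the mouth, and re-check from near.

```bash

for i in 1 2; do python3 -m inch '[{"delta_pos":[0.042,0.3,0],"turn":[0,0,0.006],"jaw":0.2},{"delta_pos":[0.042,0.6,0],"turn":[0,0,0.006],"jaw":0.2},{"delta_pos":[0.042,0.6,0],"turn":[0,0,0.006],"jaw":0.2}]' | grep -E 'pos'; done
for i in 1 2; do python3 -m inch '[{"delta_pos":[0,0,-0.2],"turn":[0,0,0],"jaw":0.2},{"delta_pos":[0,0,-0.45],"turn":[0,0,0],"jaw":0.2},{"delta_pos":[0,0,-0.7],"turn":[0,0,0],"jaw":0.2},{"delta_pos":[0,0,-0.7],"turn":[0,0,0],"jaw":0.2},{"delta_pos":[0,0,-0.7],"turn":[0,0,0],"jaw":0.2}]'; done
python3 - <<'E'
from h import *
s=read_state();c=calibration('wrist');w=grab_frame('wrist');save(w,'w3');np.save('w3.npy',c,allow_pickle=True)
sd=grab_frame('side');save(sd,'s3')
print(s['time'],s['position'],s['orientation'],ray('wrist',(252,196),c)[0]-s['position'])
a=cv2.resize(w[170:310,195:315],(480,560),interpolation=cv2.INTER_CUBIC);b=cv2.resize(sd[130:210,225:270],(315,560),interpolation=cv2.INTER_CUBIC)
save(np.hstack([a,b]),'crop3')
E
```

```text
position: [0.4379, 0.1042, 0.1799]
position: [0.4412, 0.1522, 0.1799]
time: 6.08
position: [0.4401, 0.1491, 0.1229]
orientation: [3.141, 0.003, 0.031]
ft_force: [-0.2, -0.6, -0.5]
finger_gap: 0.026
grasp_force: 40.4
time: 6.5
position: [0.4411, 0.1498, 0.0684]
orientation: [3.141, 0.001, 0.031]
ft_force: [-0.3, -0.3, -1.0]
finger_gap: 0.0265
grasp_force: 40.4
6.5 [0.4411378  0.14977707 0.06840824] [3.14138416e+00 7.07035562e-04 3.10367247e-02] [0.07791043 0.00138693 0.17398665]
```

View pics/crop3.png

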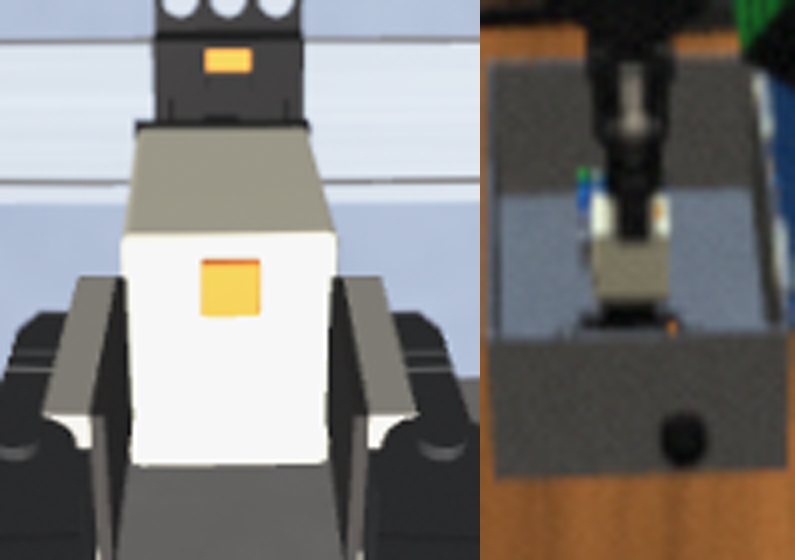

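```bash
python3 - <<'E'
from h import *
c=np.load('w3.npy',allow_pickle=True).item()
g=lambda u,v,z:(onz('wrist',(195+(u+.5)/4-.5,170+(v+.5)/4-.5),z,c)[:2]*1000).round(1)
print('shell bottom edge',g(135,127,.0584),g(306,127,.0584))
print('sock body',g(155,110,.033),g(302,110,.033),g(157,36,.033),g(301,36,.033),'mark',g(228,60,.033))
G=np.array([g(u,v,.1044) for u,v in((121,233),(337,233),(132,465),(328,463))]);print('top',G,G.mean(0))
E
```

```text
shell bottom edge [455.4 164.4] [456.3 136.4]
sock body [450.  162.6] [450.9 135.3] [464.2 162.4] [465.1 136.2] mark [460.1 149.3]
top [[456.9 162.8]
 [457.8 135.4]
 [421.  161.5]
 [422.2 134.1]] [439.475 148.45 ]
```

Seen in the same view, the foot sits about 1.6 mm towards +y of the socket, and x agrees to about 0.5 mm. The side crop agrees on x, with shell and socket both centred at column 630. I'll correct that and lower gently.

```bash

python3 -m inch '[{"delta_pos":[0.006,-0.02,0],"turn":[0,0,0],"jaw":0.2},{"delta_pos":[0.006,-0.02,-0.05],"turn":[0,0,0],"jaw":0.2},{"delta_pos":[0.006,-0.02,-0.1],"turn":[0,0,0],"jaw":0.2},{"delta_pos":[0.006,-0.02,-0.13],"turn":[0,0,0],"jaw":0.2},{"delta_pos":[0.006,-0.02,-0.16],"turn":[0,0,0],"jaw":0.2},{"delta_pos":[0.006,-0.02,-0.19],"turn":[0,0,0],"jaw":0.2},{"delta_pos":[0.006,-0.02,-0.19],"turn":[0,0,0],"jaw":0.2},{"delta_pos":[0.006,-0.02,-0.19],"turn":[0,0,0],"jaw":0.2}]'
```

```text
time: 7.27
position: [0.4413, 0.1486, 0.0523]
orientation: [3.141, 0.001, 0.031]
ft_force: [-0.2, -0.0, -1.2]
finger_gap: 0.0262
grasp_force: 40.4
```

No force at 3 mm below the mouth, so the foot has entered. Continuing down.

```bash

python3 -m inch '[{"delta_pos":[0,0,-0.03],"turn":[0,0,0],"jaw":0.2},{"delta_pos":[0,0,-0.06],"turn":[0,0,0],"jaw":0.2},{"delta_pos":[0,0,-0.06],"turn":[0,0,0],"jaw":0.2},{"delta_pos":[0,0,-0.06],"turn":[0,0,0],"jaw":0.2}]'
python3 -m inch '[{"delta_pos":[0,0,-0.03],"turn":[0,0,0],"jaw":0.2},{"delta_pos":[0,0,-0.05],"turn":[0,0,0],"jaw":0.2},{"delta_pos":[0,0,-0.05],"turn":[0,0,0],"jaw":0.2},{"delta_pos":[0,0,-0.05],"turn":[0,0,0],"jaw":0.2}]'
```

```text
time: 7.6
position: [0.4414, 0.1486, 0.0476]
orientation: [3.142, 0.0, 0.031]
ft_force: [-0.8, -0.5, -0.6]
finger_gap: 0.0259
grasp_force: 40.4
time: 7.93
position: [0.4414, 0.1486, 0.0437]
orientation: [3.142, 0.0, 0.031]
ft_force: [0.5, -0.4, -0.8]
finger_gap: 0.0261
grasp_force: 40.5
```

```bash

python3 -m inch '[{"delta_pos":[0,0,-0.02],"turn":[0,0,0],"jaw":0.2},{"delta_pos":[0,0,-0.02],"turn":[0,0,0],"jaw":0.2},{"delta_pos":[0,0,-0.02],"turn":[0,0,0],"jaw":0.2},{"delta_pos":[0,0,-0.02],"turn":[0,0,0],"jaw":0.2}]'
python3 -m inch '[{"delta_pos":[0,0,-0.02],"turn":[0,0,0],"jaw":0.2},{"delta_pos":[0,0,-0.02],"turn":[0,0,0],"jaw":0.2},{"delta_pos":[0,0,-0.02],"turn":[0,0,0],"jaw":0.2},{"delta_pos":[0,0,-0.02],"turn":[0,0,0],"jaw":0.2}]'
```

```text
time: 8.27
position: [0.442, 0.1488, 0.0432]
orientation: [-3.141, -0.001, 0.031]
ft_force: [-3.0, -0.5, 7.3]
finger_gap: 0.0264
grasp_force: 41.3
time: 8.6
position: [0.4425, 0.149, 0.0431]
orientation: [-3.141, -0.001, 0.032]
ft_force: [-6.3, -1.0, 18.9]
finger_gap: 0.026
grasp_force: 42.7
```

It is seated: contact came at 0.0433 m, expected 0.043 m, with 19 N. I'll relieve the push, open, retreat upward and check.

```bash

python3 -m inch '[{"delta_pos":[0,0,0.02],"turn":[0,0,0],"jaw":0.2},{"delta_pos":[0,0,0.03],"turn":[0,0,0],"jaw":0.55},{"delta_pos":[0,0,0.03],"turn":[0,0,0],"jaw":0.55},{"delta_pos":[0,0,0.03],"turn":[0,0,0],"jaw":0.55},{"delta_pos":[0,0,0.03],"turn":[0,0,0],"jaw":0.55}]'
python3 -m inch '[{"delta_pos":[0,0,0.2],"turn":[0,0,0],"jaw":0.55},{"delta_pos":[0,0,0.5],"turn":[0,0,0],"jaw":0.55},{"delta_pos":[0,0,1],"turn":[0,0,0],"jaw":0.55},{"delta_pos":[0,0,1],"turn":[0,0,0],"jaw":0.55}]' | tail -5
python3 -m inch '[{"delta_pos":[0,0,0.4],"turn":[0,0,0],"jaw":0.55},{"delta_pos":[0,0,0.8],"turn":[0,0,0],"jaw":0.55},{"delta_pos":[0,0,0.8],"turn":[0,0,0],"jaw":0.55},{"delta_pos":[0,0,0.8],"turn":[0,0,0],"jaw":0.55}]'
python3 - <<'E'
from h import *
s=read_state();c=calibration('wrist');w=grab_frame('wrist');save(w,'w4');np.save('w4.npy',c,allow_pickle=True)
sd=grab_frame('side');save(sd,'s4');t=grab_frame('top');save(t,'t4')
o=np.zeros((600,800,3),np.uint8);o[:384,:512]=w;o[:400,512:]=cv2.resize(sd[100:200,218:308],(288,320),interpolation=cv2.INTER_CUBIC)[:0].shape and np.vstack([cv2.resize(sd[100:200,218:308],(288,320),interpolation=cv2.INTER_CUBIC),np.zeros((80,288,3),np.uint8)])
o[390:600,:512]=cv2.resize(t[110:190,130:325],(512,210))
save(o,'x4');print(s['position'],s['orientation'],s['time'])
E
```

```text
time: 9.02
position: [0.4414, 0.1485, 0.0427]
orientation: [3.142, 0.0, 0.031]
ft_force: [0.5, 1.5, -0.1]
finger_gap: 0.0468
grasp_force: 0.0
position: [0.4461, 0.1494, 0.1298]
orientation: [-3.14, -0.01, 0.031]
ft_force: [2.4, 0.1, 0.4]
finger_gap: 0.0472
grasp_force: 0.0
time: 9.68
position: [0.4434, 0.1489, 0.1892]
orientation: [-3.141, -0.005, 0.031]
ft_force: [0.4, 0.4, 0.1]
finger_gap: 0.0471
grasp_force: 0.0
[0.44337649 0.14886838 0.18920969] [-3.14096588 -0.00505084  0.03138655] 9.6833
```

View pics/x4.png

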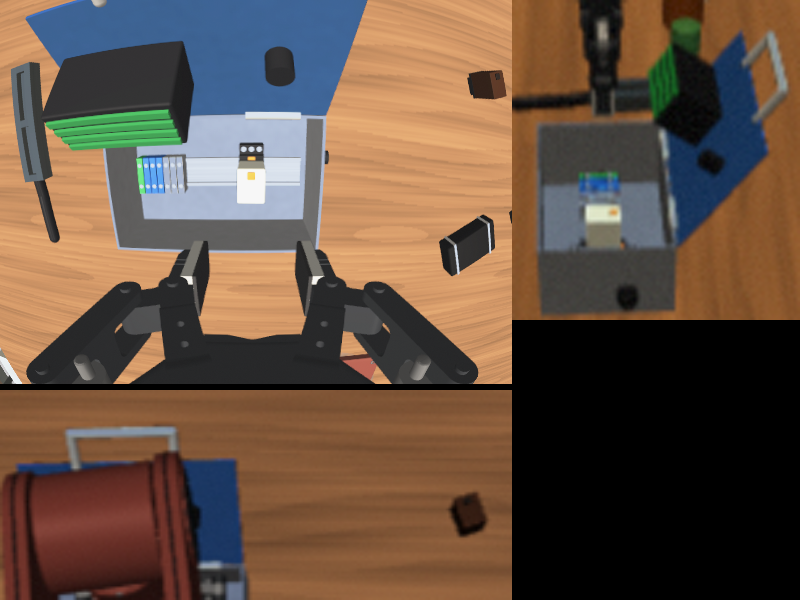

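The relay sits in the socket, upright and released, at about (250,180) in the wrist part of the view, with the orange button towards the hinge. The cover is still on its stops, with the handle in top crop at about (70–175, 432). Next I go up, turn 90° and hover above the handle.

```bash

for i in 1 2; do python3 -m inch '[{"delta_pos":[0,0,0.45],"turn":[0,0,0],"jaw":1},{"delta_pos":[0,0,0.88],"turn":[0,0,0.1],"jaw":1},{"delta_pos":[0,0,0.88],"turn":[0,0,0.21],"jaw":1},{"delta_pos":[0,0,0.88],"turn":[0,0,0.32],"jaw":1},{"delta_pos":[0,0,0.88],"turn":[0,0,0.43],"jaw":1},{"delta_pos":[0,0,0.88],"turn":[0,0,0.54],"jaw":1},{"delta_pos":[0,0,0.88],"turn":[0,0,0.65],"jaw":1},{"delta_pos":[0,0,0.88],"turn":[0,0,0.75],"jaw":1},{"delta_pos":[0,0,0.88],"turn":[0,0,0.75],"jaw":1}]' | grep -E 'pos|ori'; done
for i in 1 2 3; do python3 -m inch '[{"delta_pos":[0.36,0.09,0],"turn":[0,0,0],"jaw":1},{"delta_pos":[0.72,0.18,0],"turn":[0,0,0],"jaw":1},{"delta_pos":[0.72,0.18,0],"turn":[0,0,0],"jaw":1},{"delta_pos":[0.72,0.18,0],"turn":[0,0,0],"jaw":1}]' | grep -E 'pos|ori'; done
python3 -m inch '[{"delta_pos":[0,0,0],"turn":[0,0,0],"jaw":1},{"delta_pos":[0,0,0],"turn":[0,0,0],"jaw":1},{"delta_pos":[0,0,0],"turn":[0,0,0],"jaw":1}]'
python3 - <<'E'
from h import *
s=read_state();c=calibration('wrist');w=grab_frame('wrist');save(w,'w5');np.save('w5.npy',c,allow_pickle=True)
save(grab_frame('side'),'s5')
print(s['time'],s['position'],s['orientation'])
c4=np.load('w4.npy',allow_pickle=True).item();w=cv2.cvtColor(cv2.imread('pics/w4.png'),cv2.COLOR_BGR2RGB)
m=((w.min(2)>205)|((w[...,0]>200)&(w[...,2]<120)&(w[...,1]>90))).astype(np.uint8);k=np.zeros_like(m);k[150:215,230:272]=1;m&=k
m=cv2.morphologyEx(m,cv2.MORPH_CLOSE,np.ones((5,5)))
N,l,st,ce=cv2.connectedComponentsWithStats(m);i=1+st[1:,4].argmax();print(st[i])
cn=cv2.findContours((l==i).astype(np.uint8),0,1)[0][0][:,0]
print('relay top',cv2.minAreaRect((np.array([onz('wrist',p,.079,c4)[:2] for p in cn])*1000).astype(np.float32)))
E
```

```text
position: [0.4407, 0.1485, 0.2556]
orientation: [-3.14, 0.002, 0.82]
position: [0.4412, 0.1485, 0.3265]
orientation: [-3.139, 0.0, 1.603]
position: [0.4993, 0.1629, 0.3257]
orientation: [-3.138, 0.001, 1.597]
position: [0.5563, 0.1772, 0.3264]
orientation: [-3.139, 0.0, 1.599]
position: [0.6136, 0.1916, 0.3269]
orientation: [-3.139, 0.0, 1.601]
time: 12.58
position: [0.6135, 0.1917, 0.3292]
orientation: [3.14, -0.0, 1.602]
ft_force: [0.0, -0.2, 0.2]
finger_gap: 0.0852
grasp_force: 0.0
12.5833 [0.6135185  0.19167007 0.32918416] [ 3.13999850e+00 -2.18610625e-04  1.60187725e+00]
[ 230  158   42   46 1367]
relay top ((445.6363830566406, 149.16275024414062), (46.181827545166016, 40.7424430847168), 1.856128215789795)
```

View pics/w5.png

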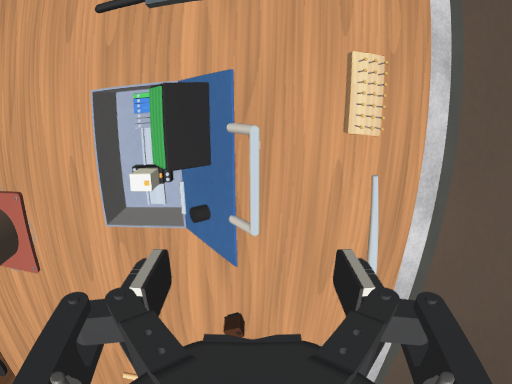

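The wrist view has image up = +y and right = +x. The handle bar runs from (255,127) to (255,233), centred between the open fingers. Now I compute its position.

```bash
python3 - <<'E'
from h import *
c=np.load('w5.npy',allow_pickle=True).item();w=cv2.cvtColor(cv2.imread('pics/w5.png'),cv2.COLOR_BGR2RGB).astype(int)
pts=[]
for v in range(136,226,6):
    r=w[v,238:275];g=(abs(r[:,0]-r[:,2])<50)&(r[:,2]>105)
    x=np.where(g)[0]
    if len(x): pts.append((238+x.mean(),v,len(x)))
print(np.array(pts).round(1)[::3])
P=np.array([onz('wrist',p[:2],.2324,c)[:2]*1000 for p in pts]);f=np.polyfit(P[:,1],P[:,0],1);print('dx/dy',f[0])
e=[onz('wrist',p,.2324,c)*1000 for p in((255,127),(255,233))];print(e)
ym=(e[0][1]+e[1][1])/2;print('centre',np.polyval(f,ym),ym,read_state()['position'])
E
```

```text
[[254.  136.   11. ]
 [254.  154.   11. ]
 [254.  172.   11. ]
 [254.5 190.   10. ]
 [254.5 208.   10. ]]
dx/dy -0.018611518353737592
[array([613.85819486, 247.64071777, 232.4       ]), array([617.55934005, 142.95313793, 232.4       ])]
centre 614.5672707881913 195.29692784900325 [0.61379445 0.19176359 0.32894791]
```

```bash

python3 -m inch '[{"delta_pos":[0,0.045,-0.3],"turn":[0,0,0],"jaw":1},{"delta_pos":[0,0.045,-0.72],"turn":[0,0,0],"jaw":1},{"delta_pos":[0,0.045,-0.72],"turn":[0,0,0],"jaw":1},{"delta_pos":[0,0.045,-0.72],"turn":[0,0,0],"jaw":1}]' | grep -E 'pos|force'
python3 -m inch '[{"delta_pos":[0,0,-0.3],"turn":[0,0,0],"jaw":1},{"delta_pos":[0,0,-0.72],"turn":[0,0,0],"jaw":1},{"delta_pos":[0,0,-0.72],"turn":[0,0,0],"jaw":1},{"delta_pos":[0,0,-0.72],"turn":[0,0,0],"jaw":1}]' | grep -E 'pos|force'
python3 -m inch '[{"delta_pos":[0,0,0],"turn":[0,0,0],"jaw":0},{"delta_pos":[0,0,0],"turn":[0,0,0],"jaw":0},{"delta_pos":[0,0,0],"turn":[0,0,0],"jaw":0},{"delta_pos":[0,0,0],"turn":[0,0,0],"jaw":0},{"delta_pos":[0,0,0],"turn":[0,0,0],"jaw":0},{"delta_pos":[0,0,0],"turn":[0,0,0],"jaw":0},{"delta_pos":[0,0,0],"turn":[0,0,0],"jaw":0},{"delta_pos":[0,0,0],"turn":[0,0,0],"jaw":0},{"delta_pos":[0,0,0],"turn":[0,0,0],"jaw":0},{"delta_pos":[0,0,0],"turn":[0,0,0],"jaw":0}]' 30
```

```text
position: [0.6126, 0.1951, 0.2683]
ft_force: [0.6, 0.3, 0.0]
grasp_force: 0.0
position: [0.6137, 0.1952, 0.2129]
ft_force: [0.3, -0.4, 0.9]
grasp_force: 0.0
time: 14.18
position: [0.6143, 0.1954, 0.2125]
orientation: [-3.141, 0.0, 1.602]
ft_force: [0.1, 0.4, -0.4]
finger_gap: 0.0006
grasp_force: 0.0
```

The fingers shut on nothing, so I missed the bar. I'll look before opening.

```bash
python3 - <<'E'
from h import *
s=read_state();c=calibration('wrist');w=grab_frame('wrist');save(w,'w6');np.save('w6.npy',c,allow_pickle=True)
sd=grab_frame('side');save(sd,'s6')
o=np.zeros((384,800,3),np.uint8);o[:,:400]=cv2.resize(w[80:384,90:410],(400,384));o[:,400:]=cv2.resize(sd[70:166,220:320],(400,384),interpolation=cv2.INTER_CUBIC);save(o,'x6')
print('tcp in side',proj('side',s['position']),'bar exp',proj('side',(.614,.195,.2324)))
E
```

```text
tcp in side [299.62508648 124.38606444] bar exp [300.01167108 119.13912937]
```

View pics/x6.png

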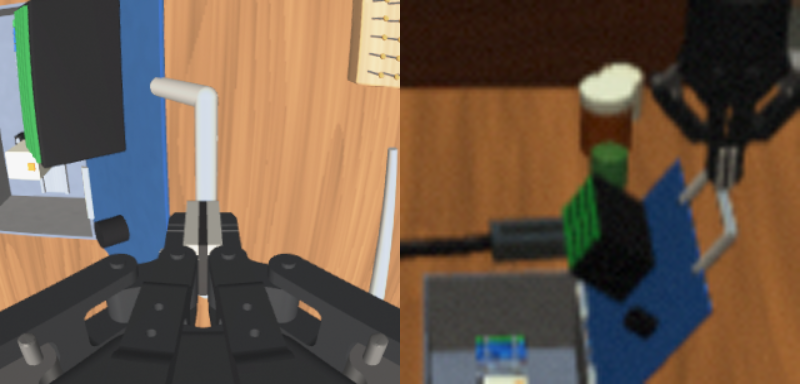

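The fingers are shut above the bar: the bar runs on under the tips in both views, so it sits lower than computed. I'll triangulate its far corner.

```bash
python3 - <<'E'
from h import *
c5=np.load('w5.npy',allow_pickle=True).item();c6=np.load('w6.npy',allow_pickle=True).item()
def tri(rs):
    A=np.zeros((3,3));b=np.zeros(3)
    for o,d in rs:
        d=d/np.linalg.norm(d);M=np.eye(3)-np.outer(d,d);A+=M;b+=M@o
    X=np.linalg.solve(A,b);return X,[np.linalg.norm((np.eye(3)-np.outer(d,d)/(d@d))@(X-o)) for o,d in rs]
def bar_end(f):
    w=cv2.cvtColor(cv2.imread(f),cv2.COLOR_BGR2RGB).astype(int)
    return w
r5=ray('wrist',(255,127),c5);r6=ray('wrist',(90+205*.8,80+88*304/384),c6);rs=ray('side',(298.25,113.75))
print('far end w5+w6',tri([r5,r6]));print('w5+side',tri([r5,rs]));print('w6+side',tri([r6,rs]))
n5=ray('wrist',(255,233),c5);ns=ray('side',(303.75,128.75));print('near end w5+side',tri([n5,ns]))
E
```

```text
far end w5+w6 (array([0.61347533, 0.24639306, 0.2168029 ]), [np.float64(0.000639056348360111), np.float64(0.000639056348359876)])
w5+side (array([0.61408954, 0.24665125, 0.22029189]), [np.float64(3.2893185112688367e-05), np.float64(3.2893185112924845e-05)])
w6+side (array([0.61346594, 0.24686974, 0.2201827 ]), [np.float64(0.0006811355148592465), np.float64(0.0006811355148593912)])
near end w5+side (array([0.61905323, 0.14220644, 0.23124797]), [np.float64(0.001468406748222013), np.float64(0.0014684067482220403)])
```

The bar is at about z 0.217–0.220, lower than the 0.232 assumed. I'll open, go 14 mm deeper and close again.

```bash

python3 -m inch '[{"delta_pos":[0,0,0.05],"turn":[0,0,0],"jaw":1},{"delta_pos":[0,0,0.05],"turn":[0,0,0],"jaw":1},{"delta_pos":[0,0,0.05],"turn":[0,0,0],"jaw":1},{"delta_pos":[0,0,0.05],"turn":[0,0,0],"jaw":1},{"delta_pos":[0,0,0.05],"turn":[0,0,0],"jaw":1},{"delta_pos":[0,0,0.05],"turn":[0,0,0],"jaw":1},{"delta_pos":[0,0,0.05],"turn":[0,0,0],"jaw":1},{"delta_pos":[0,0,0],"turn":[0,0,0],"jaw":1},{"delta_pos":[0,0,-0.1],"turn":[0,0,0],"jaw":1},{"delta_pos":[0,0,-0.17],"turn":[0,0,0],"jaw":1},{"delta_pos":[0,0,-0.17],"turn":[0,0,0],"jaw":1},{"delta_pos":[0,0,-0.17],"turn":[0,0,0],"jaw":1}]'
python3 -m inch '[{"delta_pos":[0,0,0],"turn":[0,0,0],"jaw":0},{"delta_pos":[0,0,0],"turn":[0,0,0],"jaw":0},{"delta_pos":[0,0,0],"turn":[0,0,0],"jaw":0},{"delta_pos":[0,0,0],"turn":[0,0,0],"jaw":0},{"delta_pos":[0,0,0],"turn":[0,0,0],"jaw":0},{"delta_pos":[0,0,0],"turn":[0,0,0],"jaw":0},{"delta_pos":[0,0,0],"turn":[0,0,0],"jaw":0},{"delta_pos":[0,0,0],"turn":[0,0,0],"jaw":0},{"delta_pos":[0,0,0],"turn":[0,0,0],"jaw":0},{"delta_pos":[0,0,0],"turn":[0,0,0],"jaw":0}]' 30
```

```text
time: 15.28
position: [0.6137, 0.1953, 0.1977]
orientation: [-3.139, 0.0, 1.602]
ft_force: [-0.5, 0.5, 0.4]
finger_gap: 0.0851
grasp_force: 0.0
time: 16.12
position: [0.6148, 0.1954, 0.1994]
orientation: [3.14, -0.0, 1.602]
ft_force: [1.8, -0.1, 0.3]
finger_gap: 0.0085
grasp_force: 30.5
```

The bar is now pinched (gap 8.5 mm, 30 N). Before swinging, I'll settle the cover angle from the images, using the near free corner and near hinge end in the side view.

```bash
python3 - <<'E'
from h import *
sd=grab_frame('side');save(sd,'s7');print(read_state()['time'])
def ony(cam,px,y):
    o,d=ray(cam,px);return o+d*(y-o[1])/d[1]
H=ony('side',(269.9,176.6),.080);F=ony('side',(298,147.5),.083)
print('hinge',H,'free',F,'angle',np.arctan2(F[2]-H[2],-(F[0]-H[0])),'len',np.hypot(*(F-H)[[0,2]]))
B1=ony('side',(298.25,113.75),.2465);B0=ony('side',(303.75,128.75),.146);print('bar ends',B1,B0)
# wrist: depth from free-edge length 220 mm
c5=np.load('w5.npy',allow_pickle=True).item()
for z in(.19,.195,.2,.205,.21): 
    a=onz('wrist',(233,70),z,c5);b=onz('wrist',(237,266),z,c5);print(z,np.linalg.norm(a-b),(a+b)[:2]/2)
for z in(.205,.21,.215,.22,.225,.2324):
    a=onz('wrist',(255,126.5),z,c5);b=onz('wrist',(255,234),z,c5);print(z,np.linalg.norm(a-b),(a+b)[:2]/2)
o=cv2.resize(sd[90:200,225:335],(600,600),interpolation=cv2.INTER_CUBIC);save(o,'x7')
E
```

```text
16.1667
hinge [0.51706425 0.08       0.09172812] free [0.59924496 0.083      0.20349204] angle 2.204826881518099 len 0.13872577690896357
bar ends [0.61410169 0.2465     0.22038378] [0.62113476 0.146      0.22872748]
0.19 0.22653502795591235 [0.59417877 0.19065244]
0.195 0.22291914032150928 [0.59442194 0.1919139 ]
0.2 0.21930325268710624 [0.59466512 0.19317536]
0.205 0.2156873650527033 [0.59490829 0.19443683]
0.21 0.21207147741830026 [0.59515147 0.19569829]
0.205 0.11708048820144731 [0.61635936 0.18741177]
0.21 0.1151176940924181 [0.61624292 0.188791  ]
0.215 0.11315489998338886 [0.61612648 0.19017024]
0.22 0.11119210587435965 [0.61601004 0.19154948]
0.225 0.10922931176533042 [0.6158936  0.19292871]
0.2324 0.10632437648396714 [0.61572126 0.19496998]
```

View pics/x7.png

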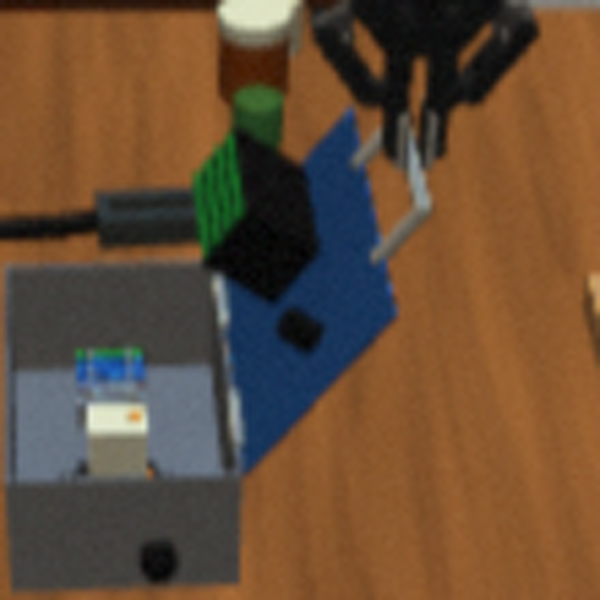

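The side view measures the cover at 2.205 rad, so the bar is at z ≈ 0.232 as stated. The finger tips only just reach it, at about crop (435,165). I'll check where the tips really are relative to the TCP reading, using the shut-finger wrist picture.

```bash
python3 - <<'E'
from h import *
c=np.load('w6.npy',allow_pickle=True).item();T=np.array([.6143,.1954,.2125])
for d in(0,.01,.019,.03,.04): 
    p=proj('wrist',T+[0,0,d],c);q=proj('side',T+[0,0,d]);print(d,p.round(1),'x6',((p-[90,80])*[1/.8,384/304]).round(0),'side x6',((q-[220,70])*4+[400,0]).round(0))
E
```

```text
0 [253.5 228.1] x6 [204. 187.] side x6 [718. 218.]
0.01 [253.6 234.8] x6 [204. 196.] side x6 [719. 207.]
0.019 [253.7 241.4] x6 [205. 204.] side x6 [720. 197.]
0.03 [253.8 250.4] x6 [205. 215.] side x6 [721. 185.]
0.04 [253.9 259.5] x6 [205. 227.] side x6 [722. 174.]
```

Both views put the real finger tips about 28 mm behind the reported TCP, so the bar is held only by the tips. I'll reopen and take it 14 mm deeper.

```bash

python3 -m inch '[{"delta_pos":[0,0,0],"turn":[0,0,0],"jaw":0.7},{"delta_pos":[0,0,0],"turn":[0,0,0],"jaw":0.7},{"delta_pos":[0,0,0],"turn":[0,0,0],"jaw":0.7},{"delta_pos":[0,0,0],"turn":[0,0,0],"jaw":0.7},{"delta_pos":[0,0,-0.1],"turn":[0,0,0],"jaw":0.7},{"delta_pos":[0,0,-0.17],"turn":[0,0,0],"jaw":0.7},{"delta_pos":[0,0,-0.17],"turn":[0,0,0],"jaw":0.7},{"delta_pos":[0,0,-0.17],"turn":[0,0,0],"jaw":0.7}]'
python3 -m inch '[{"delta_pos":[0,0,0],"turn":[0,0,0],"jaw":0},{"delta_pos":[0,0,0],"turn":[0,0,0],"jaw":0},{"delta_pos":[0,0,0],"turn":[0,0,0],"jaw":0},{"delta_pos":[0,0,0],"turn":[0,0,0],"jaw":0},{"delta_pos":[0,0,0],"turn":[0,0,0],"jaw":0},{"delta_pos":[0,0,0],"turn":[0,0,0],"jaw":0},{"delta_pos":[0,0,0],"turn":[0,0,0],"jaw":0},{"delta_pos":[0,0,0],"turn":[0,0,0],"jaw":0},{"delta_pos":[0,0,0],"turn":[0,0,0],"jaw":0}]' 30
python3 - <<'E'
import numpy as np
th=.03;h=lambda a:np.array([-np.cos(a),np.sin(a)])*.176
for a in np.arange(2.2,1.7,-.044):
    d=h(a)-h(2.2);print(round(a,3),(np.array([d[0]*np.cos(th),d[0]*np.sin(th),d[1]])/.08).round(3))
E
```

```text
time: 16.83
position: [0.6136, 0.1953, 0.1842]
orientation: [-3.139, 0.0, 1.602]
ft_force: [0.5, -0.2, -0.6]
finger_gap: 0.0597
grasp_force: 0.0
time: 17.58
position: [0.6149, 0.1955, 0.1859]
orientation: [3.14, -0.0, 1.602]
ft_force: [2.8, 1.1, 1.1]
finger_gap: 0.0082
grasp_force: 29.4
2.2 [0. 0. 0.]
2.156 [-0.079 -0.002  0.055]
2.112 [-0.161 -0.005  0.107]
2.068 [-0.245 -0.007  0.155]
2.024 [-0.331 -0.01   0.199]
1.98 [-0.419 -0.013  0.24 ]
1.936 [-0.509 -0.015  0.276]
1.892 [-0.6   -0.018  0.309]
1.848 [-0.692 -0.021  0.337]
1.804 [-0.786 -0.024  0.362]
1.76 [-0.881 -0.026  0.382]
1.716 [-0.976 -0.029  0.398]
```

```bash

python3 -m inch '[{"delta_pos":[-0.04,-0.001,0.03],"turn":[0,0,0],"jaw":0},{"delta_pos":[-0.079,-0.002,0.055],"turn":[0,0,0],"jaw":0},{"delta_pos":[-0.12,-0.003,0.082],"turn":[0,0,0],"jaw":0},{"delta_pos":[-0.161,-0.005,0.107],"turn":[0,0,0],"jaw":0},{"delta_pos":[-0.203,-0.006,0.132],"turn":[0,0,0],"jaw":0},{"delta_pos":[-0.245,-0.007,0.155],"turn":[0,0,0],"jaw":0},{"delta_pos":[-0.288,-0.008,0.178],"turn":[0,0,0],"jaw":0},{"delta_pos":[-0.331,-0.01,0.199],"turn":[0,0,0],"jaw":0},{"delta_pos":[-0.331,-0.01,0.199],"turn":[0,0,0],"jaw":0},{"delta_pos":[-0.331,-0.01,0.199],"turn":[0,0,0],"jaw":0},{"delta_pos":[-0.331,-0.01,0.199],"turn":[0,0,0],"jaw":0}]'
```

```text
time: 18.5
position: [0.5881, 0.1945, 0.2022]
orientation: [3.14, 0.0, 1.602]
ft_force: [4.3, -1.3, 5.5]
finger_gap: 0.0085
grasp_force: 30.5
```

```bash

python3 -m inch '[{"delta_pos":[-0.044,-0.001,0.02],"turn":[0,0,0],"jaw":0},{"delta_pos":[-0.088,-0.003,0.041],"turn":[0,0,0],"jaw":0},{"delta_pos":[-0.133,-0.004,0.059],"turn":[0,0,0],"jaw":0},{"delta_pos":[-0.178,-0.005,0.077],"turn":[0,0,0],"jaw":0},{"delta_pos":[-0.223,-0.007,0.094],"turn":[0,0,0],"jaw":0},{"delta_pos":[-0.269,-0.008,0.11],"turn":[0,0,0],"jaw":0},{"delta_pos":[-0.315,-0.01,0.124],"turn":[0,0,0],"jaw":0},{"delta_pos":[-0.361,-0.011,0.138],"turn":[0,0,0],"jaw":0},{"delta_pos":[-0.408,-0.013,0.151],"turn":[0,0,0],"jaw":0},{"delta_pos":[-0.455,-0.014,0.163],"turn":[0,0,0],"jaw":0},{"delta_pos":[-0.5,-0.015,0.173],"turn":[0,0,0],"jaw":0},{"delta_pos":[-0.54,-0.016,0.182],"turn":[0,0,0],"jaw":0},{"delta_pos":[-0.54,-0.016,0.182],"turn":[0,0,0],"jaw":0},{"delta_pos":[-0.54,-0.016,0.182],"turn":[0,0,0],"jaw":0},{"delta_pos":[-0.54,-0.016,0.182],"turn":[0,0,0],"jaw":0},{"delta_pos":[-0.54,-0.016,0.182],"turn":[0,0,0],"jaw":0},{"delta_pos":[-0.54,-0.016,0.182],"turn":[0,0,0],"jaw":0}]'
python3 - <<'E'
from h import *
s=read_state();sd=grab_frame('side');w=grab_frame('wrist');save(sd,'s8')
save(np.hstack([cv2.resize(sd[85:200,225:315],(391,500),interpolation=cv2.INTER_CUBIC),cv2.resize(w[:,60:375],(409,500))]),'x8')
print(s['time'],s['position'],s['ft_force'],s['grasp_force'])
E
```

```text
time: 19.92
position: [0.5446, 0.193, 0.2155]
orientation: [-3.141, 0.0, 1.602]
ft_force: [0.7, -3.8, 2.9]
finger_gap: 0.009
grasp_force: 31.2
19.9167 [0.54455113 0.19302246 0.21553147] [ 0.68918527 -3.75905316  2.89280353] 31.215981245040894
```

View pics/x8.png

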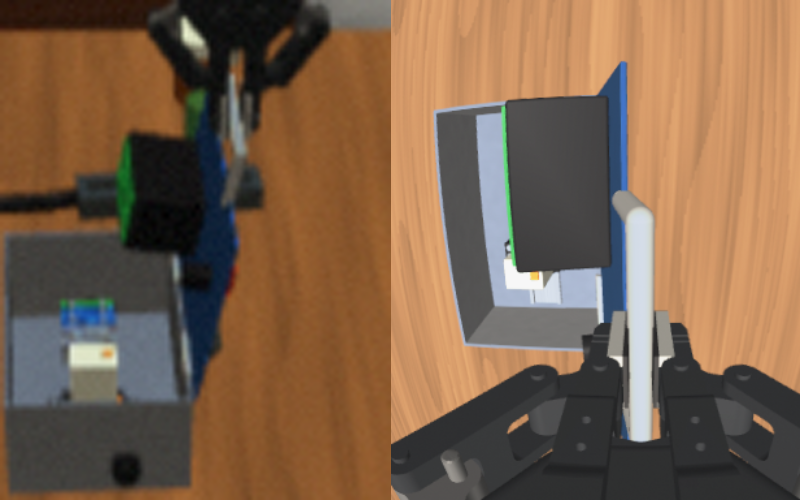

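The bar is held well inside the pads, the relay is still seated, and the cover stands slightly back of upright. TCP travel gives about 1.76 rad. I'll cross-check with the side view, then hand in if it agrees.

```bash
python3 - <<'E'
from h import *
def ony(px,y):
    o,d=ray('side',px);return o+d*(y-o[1])/d[1]
H=ony((269.9,176.6),.080);F=ony((225+238/4.345,85+235/4.348),.081);a=np.arctan2(F[2]-H[2],-(F[0]-H[0]))
s=read_state();print(a,np.hypot(*(F-H)[[0,2]]),s['joint_velocities'].round(3),s['grasp_force'])
if 1.68<a<1.84: print(hand_in())
E
```

```text
1.744760642955717 0.1468504824444554 [-0.001 -0.     0.     0.     0.     0.001] 31.180374026298523
the job is handed in; nothing more can be done
None
```

The job is handed in: the new relay is seated level in the socket and released, and the gripper holds the cover still at about 1.76 rad (1.74 by the side camera); no verdict came back.

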